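# Sort tired spring buffers from good ones by squeezing them

## Task

Feel which of the three spring buffers on the mat are tired by squeezing them lengthwise between the fingers, never pressing a plunger right onto its stop. Lay every tired (soft) one in the red tray and every good (firm) one in the blue tray, flat on its black base plate and let go. Leave the tape measure, pencil and screwdriver alone.

Things in the scene. Friction and masses are not known exactly. Their poses are not given: they have to be found in the camera images.
- buffer_a: Spring buffer, one of three that look alike: aluminium housing (x -7 to 27 mm, 30 mm wide, 38 mm high) on a black base plate 34 x 40 x 6 mm; at -x a black cap, 30 mm diameter, 6 mm thick, on a sprung plunger. 54 mm long (x -27 to 27), About 0.1 kg. Origin: centre of the underside, midway along the 54 mm; x along the plunger axis, 20 mm above the underside; z up. May be good or tired.
- plunger_a (a joint): How far buffer_a's plunger is pressed in, m: 0 out (54 mm overall), 0.012 on its stop (42 mm); never past 0.011. Springs back by itself. Takes 3 N to start moving; then a good spring takes 6 N per mm (15 N for 2 mm), a tired one 1.6 N per mm (16 N for 8 mm). Neither look, name nor place tells which kind it is, nor how many there are of each.
- buffer_b: Spring buffer, one of three that look alike: aluminium housing (x -7 to 27 mm, 30 mm wide, 38 mm high) on a black base plate 34 x 40 x 6 mm; at -x a black cap, 30 mm diameter, 6 mm thick, on a sprung plunger. 54 mm long (x -27 to 27), About 0.1 kg. Origin: centre of the underside, midway along the 54 mm; x along the plunger axis, 20 mm above the underside; z up. May be good or tired.
- plunger_b (a joint): How far buffer_b's plunger is pressed in, m: 0 out (54 mm overall), 0.012 on its stop (42 mm); never past 0.011. Springs back by itself. Takes 3 N to start moving; then a good spring takes 6 N per mm (15 N for 2 mm), a tired one 1.6 N per mm (16 N for 8 mm). Neither look, name nor place tells which kind it is, nor how many there are of each.
- buffer_c: Spring buffer, one of three that look alike: aluminium housing (x -7 to 27 mm, 30 mm wide, 38 mm high) on a black base plate 34 x 40 x 6 mm; at -x a black cap, 30 mm diameter, 6 mm thick, on a sprung plunger. 54 mm long (x -27 to 27), About 0.1 kg. Origin: centre of the underside, midway along the 54 mm; x along the plunger axis, 20 mm above the underside; z up. May be good or tired.
- plunger_c (a joint): How far buffer_c's plunger is pressed in, m: 0 out (54 mm overall), 0.012 on its stop (42 mm); never past 0.011. Springs back by itself. Takes 3 N to start moving; then a good spring takes 6 N per mm (15 N for 2 mm), a tired one 1.6 N per mm (16 N for 8 mm). Neither look, name nor place tells which kind it is, nor how many there are of each.
- red_tray: Low open red metal tray for the tired buffers, fixed to the bench, 130 (x) x 190 (y) mm outside, walls 3 mm thick and 10 mm high, floor 3 mm thick. Origin: centre of its underside; z up. The two trays swap places from start to start.
- blue_tray: Low open blue metal tray for the good buffers, fixed to the bench, 130 (x) x 190 (y) mm outside, walls 3 mm thick and 10 mm high, floor 3 mm thick. Origin: centre of its underside; z up. The two trays swap places from start to start.
- mat: Grey felt mat, 130 x 320 x 3 mm, fixed on the bench; the three buffers lie on it with their long axes roughly across it (along its x), about 105 mm apart along its y. Origin: centre of its underside.
- tape_measure: Yellow tape measure, 35 x 95 x 65 mm, standing loose on the bench; bystander. Origin: centre of its underside.
- pencil: Yellow pencil, 8 x 176 x 7 mm, lying loose on the bench to the right of the mat; bystander. Origin: centre of its underside, long axis y.
- screwdriver_r: Red-handled screwdriver, 24 x 210 x 25 mm, lying loose near the bench's front edge; bystander. Origin: centre of its underside, long axis y.

How it is judged:
By the outcome, as a careful person would: the job done as asked, in the order asked, and still so for the second after the job is handed in, with the robot touching nothing.
It also fails if it takes over 58 s, if anything falls off the work surface, if the arm or the gripper's body presses on something with over 40 N, if the wrist force passes 120 N, or if a joint passes its speed limit or range.

## Robot

A 7-joint arm with a two-finger parallel gripper is mounted at the origin on a cart in front of the work surface, level with it; the furniture and walls round the work are solid. World frame = base frame: x ahead of the robot, y to its left, z up, the work surface at z = 0. Lengths are in mm, angles in rad, forces in N, time in s.
With the tool pointing down it reaches from about 400 to 875 mm from the base axis. Payload 4.4 kg.
Tool frame: the origin (TCP) lies midway between the tips of the shut fingers; the grasp point (between the pads) lies 19 mm behind it; z points along the fingers, y is the direction in which the jaws open and shut (so a half turn about z gives the same grasp; the last joint's range is limited). The gripper opens to 85 mm and grips with 20 to 120 N. Pads are 22 mm wide; open, the fingers measure 114 mm over their backs; the gripper's body (76 mm by 85 mm) begins 54 mm behind the grasp point. The pads swing forward as they close: fully open they stand 13 mm farther back than shut.
Start: joints at [-1.278, 0.628, 0.038, 1.517, -0.027, 0.996, -0.02], TCP at [228.225, 608.63, 231.313] pointing down, gripper open.
Joint ranges: [-3.06, 3.06], [-0.37, 2.12], [-1.25, 1.32], [0.18, 2.47], [-1.1, 4.24], [0.23, 1.98], [-2.94, 2.94]. Speed limits (rad/s): [2.57, 2.57, 3.14, 3.14, 3.14, 3.14, 3.14].

## Interface

Orientations are given as [roll, pitch, yaw] about the fixed x, y, z axes, in that order (R = Rz(yaw) Ry(pitch) Rx(roll)).
In Python, from cell import * gives the robot as it stands. The module is installed in compiled form; this text tells all that it offers.
- The arm moves only by the tool move_arm, never from a script. Its argument "series" is a list of rows, each a list of 2 entries, a list of its own where there are three numbers: the shift along the tool's x, y, z in m, then the turn about the tool's z in rad. In form: [[[x, y, z], yaw], ...]. A call has 1 to 5 rows; each row is the pose to reach, as a shift and turn from the pose measured when the call began, along the tool's axes at that moment; what a row does not reach only later rows make up. A row lasts 1/8 s, in which the tool goes at most 62.5 mm and 10.7 degrees, less where a joint would pass 70% of its speed; a pose out of reach is approached as far as the arm can. A call with a gripper value outside its range is refused whole. "claw" is the opening, from 0 (shut) to 1 (fully open), set as the call begins (left out, the last holds). The fingers move at their own pace and stop on an object; the grip force is fixed at half the most. Time passes only in rows, so rows that repeat a pose let the fingers close. It gives the time, the measured TCP pose, the force and the opening at its end, in the units of the state.
- read_state(): the state, without advancing time (a new reading comes with each control period).
- get_image(name): name is "scene" or "top" or "wrist"; returns the picture (480x640x3 uint8, blue, green, red); there is no depth.
- camera_model(name): a dict with "fov_y" (degrees; the focal length in pixels is half the picture's height over the tangent of half this angle, whatever the lens; pixels are square), "cx", "cy" (the principal point, pixels), "pose" (4x4, takes a point from camera to world coordinates); the wrist camera has in their place "tool_from_camera" (4x4, takes a point from camera to tool coordinates, whose origin is the TCP and whose axes are the flange's). Camera axes: x right, y down, z forward; pixel columns grow to the right and rows downward; lengths in mm; the calibration is good to about 2 mm. A picture is of the moment at which its call begins: read the wrist's pose just before it. camera_model takes no time and is no camera call.
- finish_job(): hands the job in, once; it reports no verdict.
The state is a dict: "clock": time; "qpos": joint angles; "qd": joint speeds; "tau": joint torques, N m; "eef_pos": TCP position; "tool_rot": TCP orientation; "force": force on the tool from outside, world axes, zero at the start; "torque": the same for the moment, N m; "width": finger opening in mm.
Only numpy, scipy, OpenCV 4.12 (cv2) and the standard library are available. Lean on these libraries where they do the work, as an engineer would, in place of code of your own. Each camera call takes 0.05 s, during which the arm holds its last target. There are 200 camera calls.

## Working session

There is one attempt and no reset: what is moved stays moved. The work goes in short steps, Python scripts to look and compute and a tool call to move; the robot and the scene stay as the last step left them, time stands still between calls to the robot, and variables do not carry over. Pictures are saved under pics/ and viewed, about 8 in all and at most 12, crops included, and the job is handed in when it is done.

Besides the shell and the picture viewer there is one more tool, called after "Emit:" as name([rows], argument=value, ...), one row to a line, values as JSON. move_arm: Moves the arm, as the interface text tells. Its arguments: {"type":"object","properties":{"series":{"type":"array"},"claw":{"type":"number"}},"required":["series"]}

```bash
mkdir -p pics; python3 - <<'E'
from cell import *
import cv2,numpy as np
s=read_state()
for k in s: print(k,np.round(s[k],3).tolist())
for n in ("scene","top"):
    cv2.imwrite(f"pics/{n}0.png",get_image(n)); m=camera_model(n); print(n,m)
print(camera_model("wrist"))
E
```

```text
clock 0.0
qpos [-1.278, 0.629, 0.038, 1.518, -0.027, 0.996, -0.02]
qd [-0.0, -0.001, -0.002, -0.001, -0.0, -0.001, -0.001]
tau [0.001, -56.339, 1.227, -19.344, 0.011, 0.01, -0.0]
eef_pos [227.987, 608.029, 230.358]
tool_rot [-3.14, -0.0, 2.783]
force [-0.208, -0.48, 0.484]
torque [0.008, -0.014, 0.001]
width 85.601
scene {'fov_y': 43.711641512602924, 'cx': 315.71103341627145, 'cy': 234.40338719120265, 'pose': array([[ 6.54403401e-01, -3.39131062e-01,  6.75830090e-01,
        -3.09362354e+02],
       [-7.56143724e-01, -2.91501261e-01,  5.85895625e-01,
        -7.39142593e+02],
       [-1.69008207e-03, -8.94436771e-01, -4.47191241e-01,
         5.93598837e+02],
       [ 0.00000000e+00,  0.00000000e+00,  0.00000000e+00,
         1.00000000e+00]])}
top {'fov_y': 47.405896101720245, 'cx': 313.60417564498414, 'cy': 246.23924329267047, 'pose': array([[ 1.41138904e-02, -9.47908226e-01,  3.18230724e-01,
         1.52821235e+01],
       [-9.99890087e-01, -1.48249442e-02,  1.87450368e-04,
        -3.61993059e+01],
       [ 4.54006700e-03, -3.18198392e-01, -9.48013276e-01,
         1.39544770e+03],
       [ 0.00000000e+00,  0.00000000e+00,  0.00000000e+00,
         1.00000000e+00]])}
{'fov_y': 61.70311170373401, 'cx': 309.2652341032442, 'cy': 241.763533227237, 'tool_from_camera': array([[-8.51811522e-04, -9.58841706e-01, -2.83939883e-01,
         7.21844827e+01],
       [ 9.99999333e-01, -1.03817729e-03,  5.05870229e-04,
        -6.90995336e-01],
       [-7.79829413e-04, -2.83939263e-01,  9.58841951e-01,
        -1.41363666e+02],
       [ 0.00000000e+00,  0.00000000e+00,  0.00000000e+00,
         1.00000000e+00]])}
```

View pics/top0.png

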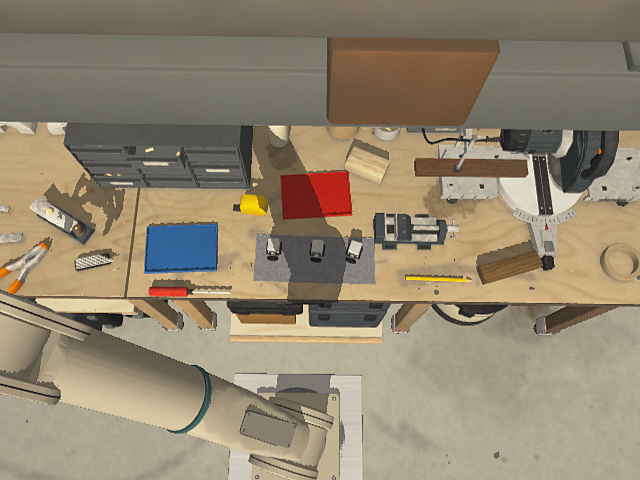

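The top view shows the buffers at about (273,249), (316,250) and (355,248), the red tray at (316,194), the blue tray at (181,247), and the tape at (252,205). I'll zoom in for cap directions and compute positions.

```bash
cat > h.py <<'E'
from cell import *
import cv2,numpy as np
from scipy.spatial.transform import Rotation as R
def cam(n):
    m=camera_model(n)
    if n=="wrist":
        s=read_state();T=np.eye(4);T[:3,:3]=R.from_euler('xyz',s["tool_rot"]).as_matrix();T[:3,3]=s["eef_pos"]
        m["pose"]=T@m["tool_from_camera"]
    return m
def ray(m,u,v,z):
    f=240/np.tan(np.radians(m["fov_y"]/2))
    d=m["pose"][:3,:3]@[(u-m["cx"])/f,(v-m["cy"])/f,1]; o=m["pose"][:3,3]
    return o+d*(z-o[2])/d[2]
def delta(x,y,z,yaw=None):
    "tool-frame shift (m) to world target mm, turn"
    s=read_state();M=R.from_euler('xyz',s["tool_rot"]).as_matrix()
    d=M.T@(np.array([x,y,z])-s["eef_pos"])/1000
    t=None
    if yaw is not None:
        t=-(yaw-s["tool_rot"][2]); t=(t+np.pi/2)%np.pi-np.pi/2
    print("delta",np.round(d,4).tolist(),"turn",t)
E
python3 - <<'E'
from h import *
m=cam("top"); i=cv2.imread("pics/top0.png")
for n,u,v,z in [("L",273,249,25),("M",316,250,25),("R",355,248,25),("blue",181,247,10),("red",316,194,10),("tape",252,205,65),("matTL",257,234,3),("matBR",375,284,3)]: print(n,ray(m,u,v,z).round())
cv2.imwrite("pics/c0.png",cv2.resize(i[220:290,245:385],None,fx=5,fy=5,interpolation=cv2.INTER_CUBIC))
E
```

```text
L [466.  71.  25.]
M [465. -42.  25.]
R [ 472. -145.   25.]
blue [473. 318.  10.]
red [633. -40.  10.]
tape [574. 128.  65.]
matTL [515. 118.   3.]
matBR [ 381. -199.    3.]
```

View pics/c0.png

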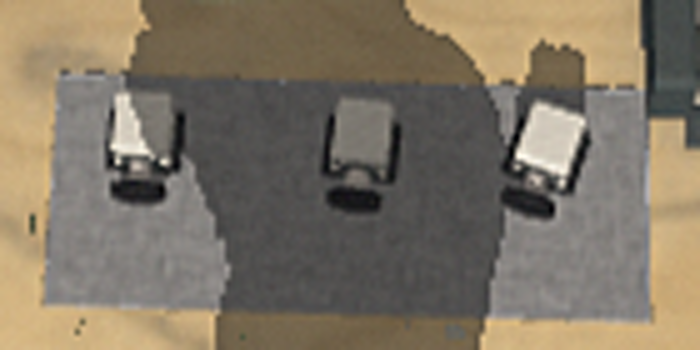

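View pics/scene0.png

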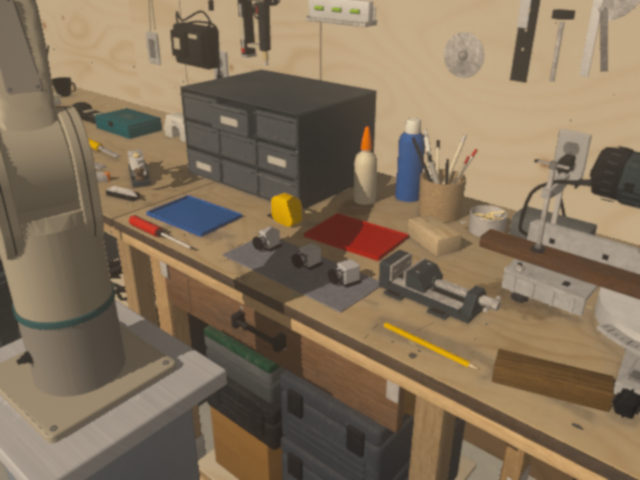

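Caps point toward the robot (-x). The left and middle buffers are nearly straight; the right one is turned about -25°. Next, hover over the left buffer.

```bash
python3 -c "
from h import *
delta(466,71,170,np.pi/2)"
```

```text
delta [-0.4114, -0.4192, 0.0612] turn 1.2120300757650604
```

Emit:
move_arm([
  [[-0.04, -0.04, 0.006], 0.15],
  [[-0.08, -0.08, 0.012], 0.33],
  [[-0.12, -0.12, 0.018], 0.5],
  [[-0.16, -0.165, 0.024], 0.67],
  [[-0.2, -0.205, 0.03], 0.85],
], claw=0.6)

```text
clock: 0.72
eef_pos: [343.6, 343.7, 200.6]
tool_rot: [-3.14, 0.002, 1.927]
force: [0.9, 0.3, -0.5]
width: 51.1
```

```bash
python3 -c "
from h import *
print(read_state());delta(466,71,170,np.pi/2)"
```

```text
{'clock': 0.725, 'qpos': array([-1.03652962,  0.45354943,  0.27155202,  2.00229485, -0.17991256,
        0.71019668, -0.29791089]), 'qd': array([ 0.51113249, -0.12524502,  0.40268921,  0.50144579, -0.27263844,
       -0.33398172, -0.31142348]), 'tau': array([ -3.65115032, -41.43249393,   1.51091538, -14.69345033,
         0.23344501,   0.61962342,   0.32372662]), 'eef_pos': array([343.58340354, 343.73221608, 200.60465994]), 'tool_rot': array([-3.14026340e+00,  1.57032735e-03,  1.92691141e+00]), 'force': array([ 0.85829291,  0.31827825, -0.48648961]), 'torque': array([ 0.01992369, -0.04650841,  0.01974428]), 'width': 51.06133745047848}
delta [-0.2983, 0.0197, 0.031] turn 0.3561150846721022
```

Emit:
move_arm([
  [[-0.06, 0.004, 0.006], 0.1],
  [[-0.12, 0.008, 0.012], 0.2],
  [[-0.18, 0.012, 0.018], 0.3],
  [[-0.24, 0.016, 0.025], 0.356],
  [[-0.298, 0.02, 0.031], 0.356],
], claw=1)

```text
clock: 1.35
eef_pos: [466.7, 69.6, 169.7]
tool_rot: [-3.141, 0.002, 1.571]
force: [0.6, 1.0, 0.6]
width: 85.6
```

Emit:
move_arm([
  [[0, 0, 0], 0],
  [[0, 0, 0], 0],
])

```text
clock: 1.6
eef_pos: [466.2, 69.7, 169.4]
tool_rot: [-3.14, 0.002, 1.57]
force: [-1.0, 0.8, 0.7]
width: 85.6
```

```bash
python3 - <<'E'
from h import *
s=read_state();print(s["eef_pos"],s["tool_rot"],s["width"],s["clock"])
i=get_image("wrist");cv2.imwrite("pics/w1.png",i)
E
```

```text
[466.20407955  69.73898089 169.38987918] [-3.13952966e+00  1.73525290e-03  1.56991179e+00] 85.62549630779813 1.6
```

View pics/w1.png

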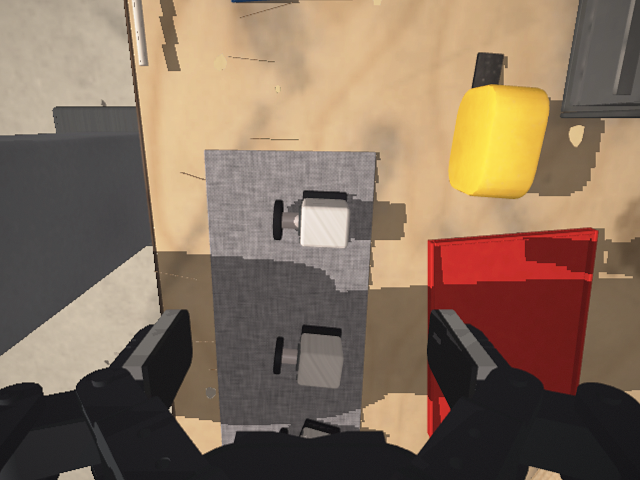

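The wrist view shows the left buffer's top face at corners (301,199),(347,197),(349,247),(302,246), and the middle one's at (301,326),(343,328),(340,387),(299,382). I'll refine with edges.

```bash
python3 - <<'E'
from h import *
m=cam("wrist"); i=cv2.imread("pics/w1.png").astype(int)
v=i.max(2)
for n,(x0,y0,x1,y1),t in [("L",(294,192,356,255),None),("M",(294,318,350,395),None)]:
    c=i[y0:y1,x0:x1].astype(np.uint8); g=cv2.cvtColor(c,cv2.COLOR_BGR2GRAY)
    t,b=cv2.threshold(cv2.GaussianBlur(g,(3,3),0),0,255,cv2.THRESH_BINARY+cv2.THRESH_OTSU)
    b=cv2.morphologyEx(b,cv2.MORPH_OPEN,np.ones((9,9),np.uint8))
    k=max(cv2.findContours(b,0,2)[0],key=cv2.contourArea)
    q=cv2.boxPoints(cv2.minAreaRect(k))+[x0,y0]
    P=np.array([ray(m,*p,41)[:2] for p in q]); print(n,t,q.round(0).tolist())
    print(P.round(1).tolist(),"c",P.mean(0).round(1),"sides",[np.linalg.norm(P[j]-P[j-1]).round(1) for j in (1,2)])
for u,w in [(301,199),(347,197),(349,247),(302,246),(301,326),(343,328),(340,387),(299,382)]: print(ray(m,u,w,41)[:2].round(1))
print("caps",ray(m,278,200,23),ray(m,278,239,23),ray(m,280,338,23),ray(m,277,374,23))
E
```

```text
L 163.0 [[300.0, 246.0], [301.0, 206.0], [348.0, 208.0], [346.0, 248.0]]
[[458.8, 59.5], [460.2, 88.0], [491.8, 86.6], [491.4, 58.0]] c [475.6  73. ] sides [np.float64(28.6), np.float64(31.7)]
M 95.0 [[297.0, 385.0], [302.0, 333.0], [345.0, 337.0], [340.0, 389.0]]
[[455.8, -54.4], [460.0, -9.4], [492.4, -12.8], [489.7, -58.1]] c [474.5 -33.7] sides [np.float64(45.2), np.float64(32.7)]
[460.   92.7]
[491.2  94.1]
[493.6  58.6]
[460.6  59.3]
[459.5  -3.3]
[490.9  -4.9]
[489.8 -56.5]
[457.7 -52. ]
caps [442.95175085  88.60392381  23.        ] [442.30965842  59.17118497  23.        ] [442.10994253 -23.75334425  23.        ] [438.94140157 -57.25110964  23.        ]
```

Emit:
move_arm([
  [[0.004, 0, 0.05], 0.02],
  [[0.004, 0, 0.1], 0.02],
  [[0.004, 0, 0.145], 0.02],
  [[0.004, 0, 0.163], 0.02],
  [[0.004, 0, 0.163], 0.02],
])

```text
clock: 2.28
eef_pos: [464.2, 76.2, 5.3]
tool_rot: [-3.137, 0.002, 1.555]
force: [-0.2, 0.8, 0.4]
width: 85.3
```

Emit:
move_arm([
  [[0, 0, 0], 0],
  [[0, 0, 0], 0],
  [[0, 0, 0], 0],
], claw=0.66)

```text
clock: 2.65
eef_pos: [464.9, 76.5, 6.2]
tool_rot: [-3.138, 0.001, 1.555]
force: [0.1, 0.2, -1.0]
width: 56.3
```

```bash
python3 - <<'E'
from h import *
print(read_state())
cv2.imwrite("pics/w2.png",get_image("wrist"))
E
```

```text
{'clock': 2.65, 'qpos': array([-0.34506799,  0.79953332,  0.18195114,  2.1587956 , -0.59233269,
        0.23368824,  0.34678536]), 'qd': array([ 5.61478984e-03,  5.34339505e-03,  2.57284015e-03,  4.74922768e-05,
       -3.49286270e-03, -8.25317853e-04,  4.40493421e-03]), 'tau': array([-1.03848057e-01, -4.87048531e+01,  3.31388153e+00, -4.08528641e+00,
        3.52086138e-02,  1.04394103e-01, -1.33120251e-02]), 'eef_pos': array([464.93169346,  76.53464887,   6.15217891]), 'tool_rot': array([-3.13842807e+00,  1.23062381e-03,  1.55502681e+00]), 'force': array([ 0.09744507,  0.22721071, -1.04675664]), 'torque': array([ 0.04266616, -0.11972838,  0.01508515]), 'width': 56.34559685897152}
```

View pics/w2.png

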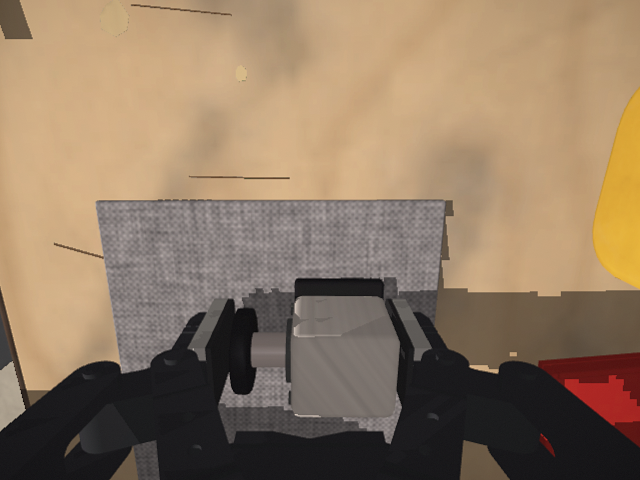

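Pads straddle the buffer: cap at (245,350), housing face against the right pad. Now I'll squeeze gently in steps.

Emit:
move_arm([
  [[0, 0, 0], 0],
  [[0, 0, 0], 0],
  [[0, 0, 0], 0],
], claw=0.61)

```text
clock: 3.08
eef_pos: [465.2, 76.4, 6.3]
tool_rot: [-3.139, 0.001, 1.555]
force: [-0.6, 1.3, 6.7]
width: 52.0
```

Emit:
move_arm([
  [[0, 0, 0], 0],
  [[0, 0, 0], 0],
  [[0, 0, 0], 0],
], claw=0.585)

```text
clock: 3.45
eef_pos: [466.1, 76.4, 6.8]
tool_rot: [-3.141, 0.001, 1.554]
force: [0.8, 0.3, 7.6]
width: 50.0
```

```bash
python3 - <<'E'
from h import *
print(read_state())
E
```

```text
{'clock': 3.45, 'qpos': array([-0.34495853,  0.79835685,  0.1827757 ,  2.15792506, -0.59359353,
        0.23372261,  0.34793747]), 'qd': array([-0.00082399, -0.00099261,  0.00241891, -0.00126482, -0.00103327,
       -0.00127792,  0.00010696]), 'tau': array([ 7.32872402e-02, -4.54669154e+01,  3.00340042e+00, -3.29531930e+00,
        3.74056504e-02,  2.09888220e-01, -1.08060808e-04]), 'eef_pos': array([466.05795401,  76.40936178,   6.80373654]), 'tool_rot': array([-3.14064440e+00,  8.82188233e-04,  1.55437809e+00]), 'force': array([0.79675536, 0.33414215, 7.58657236]), 'torque': array([ 0.03045501, -0.10985796,  0.01811352]), 'width': 50.02513073158397}
```

Emit:
move_arm([
  [[0, 0, 0], 0],
  [[0, 0, 0], 0],
  [[0, 0, 0], 0],
], claw=0.55)

```text
clock: 3.82
eef_pos: [467.2, 76.4, 7.4]
tool_rot: [3.14, 0.001, 1.554]
force: [2.0, 0.6, 8.1]
width: 47.6
```

Emit:
move_arm([
  [[0, 0, 0], 0],
  [[0, 0, 0], 0],
  [[0, 0, 0], 0],
], claw=0.53)

```text
clock: 4.2
eef_pos: [467.8, 76.4, 7.7]
tool_rot: [3.139, 0.001, 1.554]
force: [0.5, 0.8, 7.2]
width: 45.9
```

```bash
python3 - <<'E'
from h import *
s=read_state();print(s["width"],s["force"],s["torque"],s["tau"])
E
```

```text
45.87616310541745 [0.53225345 0.84305345 7.15383149] [-0.00224876 -0.09045878 -0.01006858] [ 6.71391212e-02 -4.53111327e+01  3.00711125e+00 -3.37643266e+00
  4.32726787e-02  1.75255160e-01  1.10453996e-02]
```

Emit:
move_arm([
  [[0, 0, 0], 0],
  [[0, 0, 0], 0],
])

```text
clock: 4.45
eef_pos: [467.8, 76.4, 7.8]
tool_rot: [3.139, 0.0, 1.554]
force: [0.2, 0.4, 5.5]
width: 46.1
```

Emit:
move_arm([
  [[0, 0, 0], 0],
  [[0, 0, 0], 0],
  [[0, 0, 0], 0],
  [[0, 0, 0], 0],
], claw=0.515)

```text
clock: 4.95
eef_pos: [468.3, 76.4, 8.0]
tool_rot: [3.138, 0.0, 1.554]
force: [0.2, 0.7, 7.1]
width: 44.7
```

Emit:
move_arm([
  [[0, 0, 0], 0],
  [[0, 0, 0], 0],
  [[0, 0, -0.05], 0],
  [[0, 0, -0.11], 0],
  [[-0.04, 0, -0.16], 0],
], claw=1)

```text
clock: 5.58
eef_pos: [467.1, 40.0, 168.3]
tool_rot: [3.138, -0.001, 1.56]
force: [1.4, 0.2, -0.3]
width: 85.4
```

Emit:
move_arm([
  [[-0.03, 0, 0], 0.07],
  [[-0.06, 0, 0], 0.07],
  [[-0.07, 0, 0], 0.07],
  [[-0.075, 0, 0], 0.07],
  [[-0.075, 0, 0], 0.07],
], claw=0.55)

```text
clock: 6.2
eef_pos: [466.1, -34.3, 167.9]
tool_rot: [3.139, -0.001, 1.491]
force: [-0.2, 0.3, -0.1]
width: 47.0
```

Emit:
move_arm([
  [[0, 0, 0], 0],
  [[0, 0, 0], 0],
  [[0, 0, 0], 0],
], claw=0.53)

```text
clock: 6.58
eef_pos: [466.2, -33.9, 167.9]
tool_rot: [3.139, -0.001, 1.492]
force: [-0.1, -1.9, -0.5]
width: 45.2
```

Emit:
move_arm([
  [[0, 0, 0], 0],
  [[0, 0, 0], 0],
  [[0, 0, 0], 0],
  [[0, 0, 0], 0],
], claw=0.515)

```text
clock: 7.08
eef_pos: [466.2, -34.0, 167.9]
tool_rot: [3.139, -0.001, 1.492]
force: [-0.5, 0.3, 0.6]
width: 44.1
```

```bash
python3 - <<'E'
from h import *
s=read_state();print(s["eef_pos"],s["tool_rot"],s["width"],s["clock"])
i=get_image("wrist");cv2.imwrite("pics/w3.png",i)
E
```

```text
[466.1597259  -33.979631   167.88985934] [ 3.13905089e+00 -1.35608877e-03  1.49159194e+00] 44.09078188929779 7.075
```

View pics/w3.png

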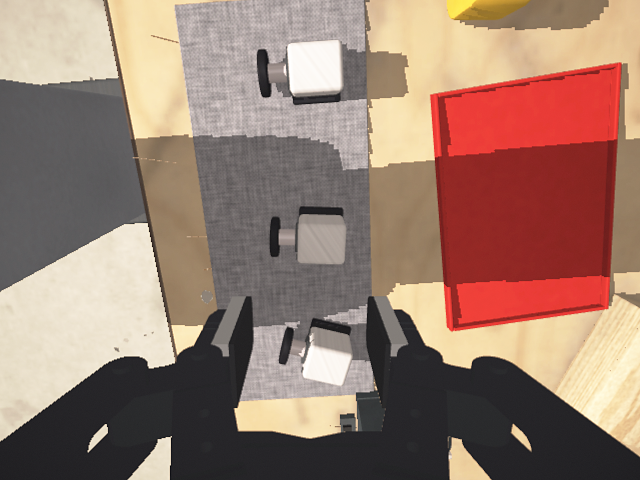

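Middle buffer: top face at about (297..345, 212..264), cap at (275,237). Right buffer: top face at (329,357), cap at (287,345). Red tray rim corners are (433,97),(620,66),(607,306),(450,328).

```bash
python3 - <<'E'
from h import *
m=cam("wrist")
for n,u,v,z in [("Mtop",321,239,41),("Mcap",274,238,23),("Mcap1",276,217,23),("Mcap2",274,256,23),("Ltop",316,68,41),("Lcap",263,74,23),("Rcap",286,346,23),("Rc1",290,329,23),("Rc2",283,362,23)]+[("R",*p,41) for p in[(313,327),(351,334),(344,385),(303,378)]]+[("red",*p,10) for p in[(433,97),(620,66),(607,306),(450,328)]]: print(n,ray(m,u,v,z)[:2].round(1))
E
```

```text
Mtop [474.  -40.1]
Mcap [439.6 -41.8]
Mcap1 [442.7 -26. ]
Mcap2 [438.1 -55.7]
Ltop [478.8  69.7]
Lcap [444.1  71. ]
Rcap [ 439.7 -132.3]
Rc1 [ 444.4 -117.5]
Rc2 [ 435.9 -146.8]
R [ 463.2 -107.5]
R [ 491.1 -115.6]
R [ 483.4 -159.4]
R [ 452.1 -150.6]
red [560.2  48.1]
red [688.7  58. ]
red [ 703.  -124.7]
red [ 575.5 -134.3]
```

Emit:
move_arm([
  [[-0.008, -0.001, 0.0], 0],
  [[-0.008, -0.001, 0.05], 0],
  [[-0.008, -0.001, 0.1], 0],
  [[-0.008, -0.001, 0.15], 0],
  [[-0.008, -0.001, 0.161], 0],
], claw=1)

```text
clock: 7.75
eef_pos: [463.0, -42.3, 4.2]
tool_rot: [-3.139, -0.002, 1.49]
force: [0.9, -0.1, 0.2]
width: 85.4
```

Emit:
move_arm([
  [[0, 0, 0], 0],
  [[0, 0, 0], 0],
  [[0, 0, 0], 0],
  [[0, 0, 0], 0],
], claw=0.585)

```text
clock: 8.25
eef_pos: [463.9, -42.5, 5.1]
tool_rot: [3.141, -0.002, 1.49]
force: [0.9, 0.1, 4.4]
width: 49.9
```

Emit:
move_arm([
  [[0, 0, 0], 0],
  [[0, 0, 0], 0],
  [[0, 0, 0], 0],
], claw=0.55)

```text
clock: 8.62
eef_pos: [464.5, -42.5, 5.7]
tool_rot: [3.14, -0.002, 1.491]
force: [-0.1, 0.4, 8.6]
width: 47.6
```

Emit:
move_arm([
  [[0, 0, 0], 0],
  [[0, 0, 0], 0],
  [[0, 0, 0], 0],
], claw=0.53)

```text
clock: 9.0
eef_pos: [465.1, -42.5, 6.1]
tool_rot: [3.139, -0.002, 1.491]
force: [1.0, -0.3, 6.9]
width: 46.3
```

Emit:
move_arm([
  [[0, 0, 0], 0],
  [[0, 0, 0], 0],
  [[0, 0, 0], 0],
  [[0, 0, 0], 0],
], claw=0.515)

```text
clock: 9.5
eef_pos: [465.5, -42.5, 6.3]
tool_rot: [3.138, -0.002, 1.491]
force: [1.0, -0.3, 6.3]
width: 45.0
```

Emit:
move_arm([
  [[0, 0, 0], 0],
  [[0, 0, 0], 0],
  [[0, 0, -0.055], 0],
  [[0, 0, -0.11], 0],
  [[-0.03, 0.002, -0.16], 0],
], claw=1)

```text
clock: 10.12
eef_pos: [464.1, -70.8, 167.5]
tool_rot: [3.14, -0.003, 1.495]
force: [2.3, 0.2, 0.0]
width: 85.2
```

Emit:
move_arm([
  [[-0.04, 0.002, 0], 0.1],
  [[-0.062, 0.004, 0], 0.2],
  [[-0.062, 0.004, 0], 0.2],
  [[-0.062, 0.004, 0], 0.2],
])

```text
clock: 10.62
eef_pos: [462.7, -131.4, 166.2]
tool_rot: [-3.14, -0.004, 1.297]
force: [1.1, 0.6, -1.4]
width: 85.3
```

```bash
python3 - <<'E'
from h import *
s=read_state();print(s["eef_pos"],s["tool_rot"],s["width"],s["clock"])
i=get_image("wrist");cv2.imwrite("pics/w4.png",i)
E
```

```text
[ 462.70831958 -131.36739219  166.20637651] [-3.13971154 -0.00396824  1.29700706] 85.29358344486309 10.625
```

View pics/w4.png

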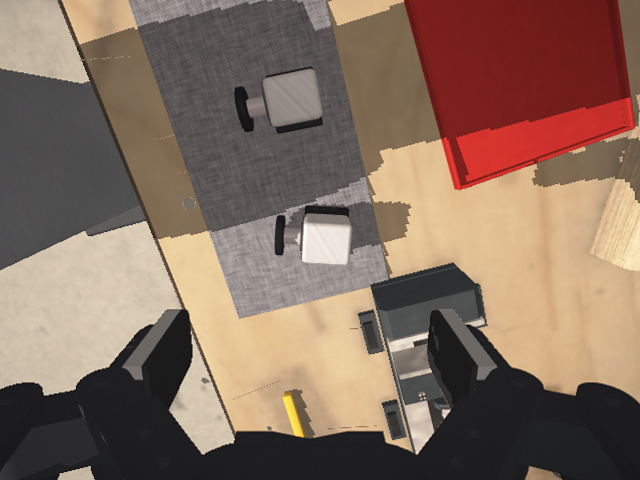

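The right buffer's top face is at (326,239), cap at (280,235), aligned with the tool. The vise's near corner is at (372,285)–(455,265).

```bash
python3 - <<'E'
from h import *
m=cam("wrist")
s=read_state();M=R.from_euler('xyz',s["tool_rot"]).as_matrix()
for n,u,v,z in [("top",326,239,41),("cap",279,235,23),("cap1",281,215,23),("cap2",278,254,23),("t1",303,213,41),("t2",351,208,41),("t3",349,265,41),("t4",301,262,41),("vise0",372,287,50),("vise0",372,287,0),("vise1",455,264,50),("block",360,312,15)]:
    p=ray(m,u,v,z); print(n,p[:2].round(1),"tool",(M.T@(p-s["eef_pos"])).round(1))
E
```

```text
top [ 472.5 -138.9] tool [ -5.3  11.5 125.3]
cap [ 439.3 -131.7] tool [ -7.4 -22.3 143.4]
cap1 [ 445.1 -117.7] tool [  7.7 -20.5 143.4]
cap2 [ 434.3 -145.5] tool [-22.  -23.4 143.3]
t1 [ 462.2 -117. ] tool [ 13.1  -4.3 125.4]
t2 [ 494.4 -122.4] tool [ 16.5  28.1 125.4]
t3 [ 483.1 -161.6] tool [-24.3  27.9 125.2]
t4 [ 451.2 -150.3] tool [-22.   -5.9 125.3]
vise0 [ 494.5 -178.2] tool [-37.2  43.3 116.1]
vise0 [ 496.8 -200.6] tool [-58.3  51.7 166. ]
vise1 [ 552.6 -177. ] tool [-20.3  98.9 116.1]
block [ 482.  -212.3] tool [-73.5  40.5 151. ]
```

```bash
python3 - <<'E'
from h import *
m=cam("wrist");sc=cam("scene")
for z in (20,40,60,80,100): print(z,ray(m,455,264,z)[:2].round(),ray(sc,396,253,z)[:2].round(),ray(m,372,287,z)[:2].round(),ray(sc,382,268,z)[:2].round())
i=cv2.imread("pics/scene0.png");cv2.imwrite("pics/v.png",cv2.resize(i[230:330,310:510],None,fx=4,fy=4))
E
```

```text
20 [ 561. -190.] [ 600. -165.] [ 496. -192.] [ 531. -179.]
40 [ 555. -181.] [ 568. -185.] [ 495. -183.] [ 502. -199.]
60 [ 550. -173.] [ 536. -205.] [ 494. -174.] [ 473. -218.]
80 [ 544. -164.] [ 505. -225.] [ 493. -165.] [ 443. -238.]
100 [ 539. -155.] [ 473. -245.] [ 492. -156.] [ 414. -257.]
```

View pics/v.png

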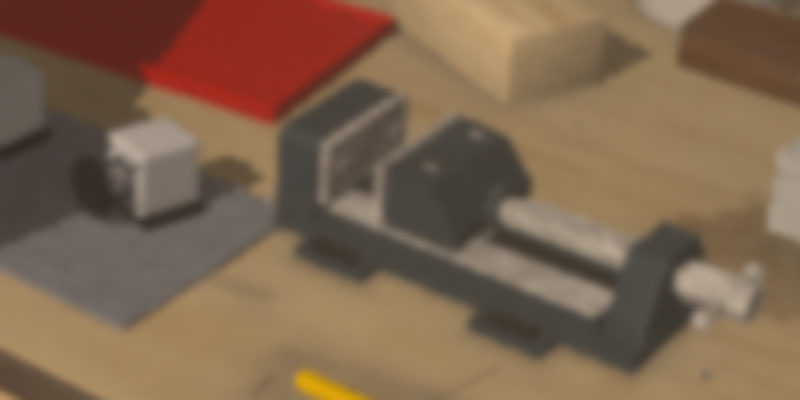

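The vise is only about 45 mm tall, so the gripper body clears it. Descend with a moderate opening.

Emit:
move_arm([
  [[-0.007, 0.001, 0.0], 0],
  [[-0.007, 0.001, 0.05], 0],
  [[-0.007, 0.001, 0.1], 0],
  [[-0.007, 0.001, 0.15], 0],
  [[-0.007, 0.001, 0.16], 0],
], claw=0.8)

```text
clock: 11.3
eef_pos: [460.0, -136.8, 4.0]
tool_rot: [-3.135, -0.005, 1.297]
force: [0.0, -0.3, 1.2]
width: 68.2
```

Emit:
move_arm([
  [[0, 0, 0], 0],
  [[0, 0, 0], 0],
  [[0, 0, 0], 0],
  [[0, 0, 0], 0],
], claw=0.585)

```text
clock: 11.8
eef_pos: [460.3, -136.6, 4.7]
tool_rot: [-3.136, -0.005, 1.298]
force: [0.6, 0.4, 2.3]
width: 50.1
```

Emit:
move_arm([
  [[0, 0, 0], 0],
  [[0, 0, 0], 0],
  [[0, 0, 0], 0],
], claw=0.55)

```text
clock: 12.18
eef_pos: [460.7, -136.5, 5.2]
tool_rot: [-3.137, -0.005, 1.298]
force: [-0.1, -0.3, 5.8]
width: 46.9
```

Emit:
move_arm([
  [[0, 0, 0], 0],
  [[0, 0, 0], 0],
  [[0, 0, 0], 0],
], claw=0.53)

```text
clock: 12.55
eef_pos: [461.3, -136.7, 5.5]
tool_rot: [-3.138, -0.005, 1.298]
force: [1.9, -0.4, 5.4]
width: 45.8
```

Emit:
move_arm([
  [[0, 0, 0], 0],
  [[0, 0, 0], 0],
  [[0, 0, 0], 0],
  [[0, 0, 0], 0],
], claw=0.515)

```text
clock: 13.05
eef_pos: [461.7, -136.9, 5.7]
tool_rot: [-3.139, -0.005, 1.298]
force: [1.8, 0.3, 5.7]
width: 44.2
```

```bash
cat >> h.py <<'E'
def widths(n=12):
    w=[]
    for _ in range(n): get_image("wrist"); w.append(read_state()["width"])
    print("width mean %.2f sd %.2f"%(np.mean(w),np.std(w)),"clock",read_state()["clock"])
E
python3 -c "
from h import *
widths()"
```

```text
width mean 44.20 sd 0.17 clock 13.65
```

R is clearly the softest: lag is about 0.1 mm against about 0.6–0.9 for the others. R goes to the red tray.

Emit:
move_arm([
  [[0, 0, -0.05], 0],
  [[0, 0, -0.09], 0],
  [[0.034, 0.05, -0.09], -0.1],
  [[0.067, 0.099, -0.09], -0.2],
  [[0.101, 0.148, -0.09], -0.3],
])

```text
clock: 14.28
eef_pos: [632.0, -79.0, 95.2]
tool_rot: [-3.138, -0.006, 1.601]
force: [1.2, 0.1, -0.7]
width: 44.3
```

```bash
python3 - <<'E'
from h import *
widths(4);s=read_state();print(s["eef_pos"],s["tool_rot"],s["force"])
m=cam("wrist");i=get_image("wrist")
cv2.imwrite("pics/w5.png",i);delta(632,-80,6.5,1.6)
E
```

```text
width mean 44.17 sd 0.10 clock 14.475
[630.61957821 -79.24578613  94.33631551] [-3.13736552 -0.00621768  1.59928372] [-1.7278219  -0.61856508 -1.03919654]
delta [-0.0002, 0.0029, 0.0881] turn -0.00296865708604499
```

View pics/w5.png

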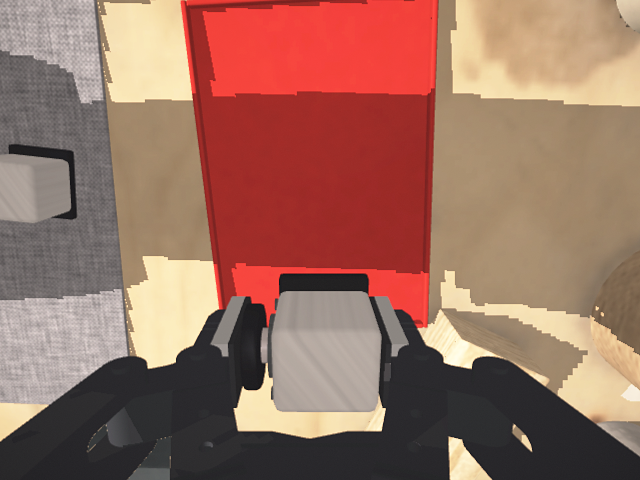

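R is held level over the red tray: near tray edge at v≈325, wood block corner at (440,315) clear of the gripper. Lower and release.

Emit:
move_arm([
  [[0.005, 0.002, 0.05], 0],
  [[0.005, 0.002, 0.08], 0],
  [[0.005, 0.002, 0.087], 0],
  [[0.005, 0.002, 0.087], 0],
])

```text
clock: 15.02
eef_pos: [629.9, -76.0, 8.1]
tool_rot: [-3.136, -0.005, 1.595]
force: [0.0, -0.6, -0.2]
width: 44.3
```

Emit:
move_arm([
  [[0, 0, 0], 0],
  [[0, 0, 0], 0],
  [[0, 0, 0], 0],
], claw=0.75)

```text
clock: 15.4
eef_pos: [630.5, -76.1, 8.8]
tool_rot: [-3.137, -0.005, 1.595]
force: [-0.3, 0.1, 0.3]
width: 64.4
```

Emit:
move_arm([
  [[0, 0, -0.03], 0],
  [[0, 0, -0.08], 0],
  [[0, 0, -0.13], 0],
  [[0, 0, -0.16], 0],
])

```text
clock: 15.9
eef_pos: [632.3, -77.3, 171.9]
tool_rot: [-3.141, -0.004, 1.595]
force: [-0.5, 0.1, 0.3]
width: 64.0
```

```bash
python3 -c "
from h import *
print(read_state()['eef_pos']);delta(465,-41.5,165,1.5)"
```

```text
[632.27531554 -77.28995271 171.85995173]
delta [0.0398, -0.1663, 0.0072] turn 0.09511174835550396
```

Emit:
move_arm([
  [[0.013, -0.055, 0], 0.09],
  [[0.026, -0.11, 0.0], 0.09],
  [[0.04, -0.166, 0.0], 0.09],
  [[0.04, -0.166, 0], 0.09],
  [[0.04, -0.166, 0], 0.09],
], claw=0.515)

```text
clock: 16.52
eef_pos: [466.7, -41.3, 172.9]
tool_rot: [3.14, -0.004, 1.506]
force: [-0.1, 0.0, 0.3]
width: 43.7
```

```bash
python3 - <<'E'
from h import *
widths();s=read_state();print(s["eef_pos"],s["tool_rot"])
delta(465,-41.5,6.5,1.49)
i=get_image("wrist");m=cam("wrist")
red=cv2.inRange(cv2.cvtColor(i,cv2.COLOR_BGR2HSV),(0,120,60),(10,255,255));print(red.sum()/255)
cv2.imwrite("pics/w6.png",i)
E
```

```text
width mean 44.07 sd 0.11 clock 17.125
[465.41321426 -41.39247987 172.16418462] [-3.14015957 -0.00424331  1.50505458]
delta [-0.0008, -0.0002, 0.1657] turn 0.01505457672942856
38409.0
```

View pics/w6.png

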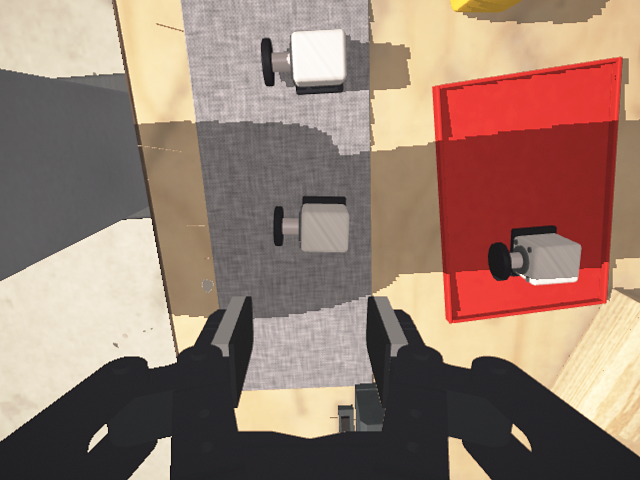

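R lies upright in the red tray at (545,258). Free width at this command is 44.07, so R's lag is only 0.13 mm. Now M again.

Emit:
move_arm([
  [[0, 0, 0.0], 0.015],
  [[-0.001, 0, 0.05], 0.015],
  [[-0.001, 0, 0.1], 0.015],
  [[-0.001, 0, 0.15], 0.015],
  [[-0.001, 0, 0.166], 0.015],
], claw=0.8)

```text
clock: 17.8
eef_pos: [463.5, -41.5, 3.7]
tool_rot: [-3.136, -0.005, 1.489]
force: [-0.8, -0.2, -0.4]
width: 68.6
```

Emit:
move_arm([
  [[0, 0, 0], 0],
  [[0, 0, 0], 0],
  [[0, 0, 0], 0],
  [[0, 0, 0], 0],
  [[0, 0, 0], 0],
], claw=0.55)

```text
clock: 18.42
eef_pos: [463.5, -41.4, 3.9]
tool_rot: [-3.136, -0.005, 1.489]
force: [-0.7, -0.9, -0.6]
width: 47.8
```

Emit:
move_arm([
  [[0, 0, 0], 0],
  [[0, 0, 0], 0],
  [[0, 0, 0], 0],
  [[0, 0, 0], 0],
], claw=0.515)

```text
clock: 18.92
eef_pos: [464.5, -41.5, 4.4]
tool_rot: [-3.138, -0.005, 1.489]
force: [0.9, 0.6, 5.6]
width: 45.1
```

```bash
python3 - <<'E'
from h import *
widths();print(read_state())
E
```

```text
width mean 44.91 sd 0.13 clock 19.525
{'clock': 19.525, 'qpos': array([-0.14690641,  0.81305688,  0.26879493,  2.17318678, -0.85270194,
        0.26551785,  0.79410171]), 'qd': array([ 1.02058348e-05, -1.55025403e-03, -2.77037562e-05,  1.03266830e-03,
        1.05235512e-03, -3.00409196e-04,  4.92129879e-04]), 'tau': array([ 1.99647462e-01, -4.54723763e+01,  4.21693102e+00, -2.61913776e+00,
        1.01578035e-01,  1.92873236e-01,  2.82249915e-03]), 'eef_pos': array([464.46003605, -41.51507183,   4.37363896]), 'tool_rot': array([-3.138035  , -0.00465191,  1.48903316]), 'force': array([0.44704866, 1.16006161, 6.00941941]), 'torque': array([ 0.03395204, -0.18882089,  0.02206353]), 'width': 44.94288062092833}
```

M's lag is 0.84 mm, so it is firm. Carry it to the blue tray.

Emit:
move_arm([
  [[0, 0, -0.05], 0],
  [[0, 0, -0.105], 0],
  [[0.06, -0.004, -0.11], 0],
  [[0.12, -0.008, -0.11], -0.03],
  [[0.18, -0.011, -0.11], -0.06],
])

```text
clock: 20.15
eef_pos: [467.8, 140.0, 115.2]
tool_rot: [-3.138, -0.005, 1.55]
force: [-0.1, -0.7, -0.7]
width: 45.2
```

```bash
python3 -c "
from h import *
delta(473,355,115,1.57)"
```

```text
delta [0.215, 0.0006, 0.0013] turn -0.020410875169783127
```

Emit:
move_arm([
  [[0.06, 0, 0], 0],
  [[0.12, 0, 0], -0.02],
  [[0.175, 0, 0], -0.02],
  [[0.215, 0, 0], -0.02],
  [[0.215, 0, 0], -0.02],
])

```text
clock: 20.78
eef_pos: [470.4, 359.2, 115.1]
tool_rot: [-3.136, -0.006, 1.577]
force: [-0.2, -0.0, -0.8]
width: 45.0
```

```bash
python3 - <<'E'
from h import *
s=read_state();print(s["eef_pos"],s["tool_rot"],s["width"],s["clock"])
m=cam("wrist");i=get_image("wrist");hsv=cv2.cvtColor(i,cv2.COLOR_BGR2HSV)
b=cv2.inRange(hsv,(100,130,50),(125,255,255))
k=max(cv2.findContours(b,0,2)[0],key=cv2.contourArea);x,y,w,h=cv2.boundingRect(k);print(x,y,w,h)
for v in (y+10,y+h//3,y+h//2):
    r=np.where(b[v])[0]; print(v,r.min(),r.max(),ray(m,r.min(),v,10)[:2].round(),ray(m,r.max(),v,10)[:2].round())
t=cam("top");i=get_image("top");b=cv2.inRange(cv2.cvtColor(i,cv2.COLOR_BGR2HSV),(100,130,50),(125,255,255))[200:300,100:240]
k=max(cv2.findContours(b,0,2)[0],key=cv2.contourArea)
q=cv2.boxPoints(cv2.minAreaRect(k))+[100,200]; print(q.round().tolist(),[ray(t,*p,10)[:2].round().tolist() for p in q])
E
```

```text
[470.42296241 359.23899774 115.06232642] [-3.1361491  -0.0058094   1.57664672] 44.95338806556149 20.775
200 148 213 176
158 206 411 [407. 411.] [531. 412.]
206 206 410 [405. 381.] [532. 382.]
236 209 410 [406. 362.] [534. 363.]
[[142.0, 227.0], [216.0, 224.0], [218.0, 270.0], [144.0, 273.0]] [[529.0, 428.0], [540.0, 229.0], [411.0, 216.0], [400.0, 408.0]]
```

Emit:
move_arm([
  [[0, 0, 0.05], 0],
  [[0, 0, 0.1], 0],
  [[0, 0, 0.11], 0],
  [[0, 0, 0.11], 0],
])

```text
clock: 21.38
eef_pos: [471.4, 352.6, 6.3]
tool_rot: [-3.136, -0.002, 1.567]
force: [0.3, -0.5, -1.6]
width: 44.9
```

Emit:
move_arm([
  [[0, 0, 0], 0],
  [[0, 0, 0], 0],
  [[0, 0, 0], 0],
], claw=0.75)

```text
clock: 21.75
eef_pos: [471.8, 352.7, 6.9]
tool_rot: [-3.137, -0.003, 1.567]
force: [-0.3, 0.4, -0.5]
width: 63.9
```

Emit:
move_arm([
  [[0, 0, -0.03], 0],
  [[0, 0, -0.08], 0],
  [[0, 0, -0.13], 0],
  [[0, 0, -0.16], 0],
])

```text
clock: 22.25
eef_pos: [473.4, 352.6, 169.7]
tool_rot: [-3.139, -0.004, 1.567]
force: [0.8, -0.3, -0.8]
width: 64.1
```

```bash
python3 -c "
from h import *
print(read_state()['eef_pos']);delta(467.5,73,165,1.56)"
```

```text
[473.36147985 352.62954872 169.70523249]
delta [-0.2797, -0.0049, 0.0035] turn 0.007313479127274425
```

Emit:
move_arm([
  [[-0.06, -0.001, 0], 0],
  [[-0.12, -0.002, 0], 0],
  [[-0.18, -0.003, 0], 0],
  [[-0.24, -0.005, 0], 0],
  [[-0.28, -0.005, 0], 0],
])

```text
clock: 22.88
eef_pos: [467.0, 69.8, 169.1]
tool_rot: [-3.14, -0.004, 1.565]
force: [0.5, 1.1, -0.1]
width: 64.0
```

```bash
python3 - <<'E'
from h import *
cv2.imwrite("pics/w7.png",get_image("wrist"))
m=cam("wrist");s=read_state();print(s["eef_pos"],s["tool_rot"])
E
```

```text
[467.20973083  64.24865917 169.61916996] [-3.14127043e+00 -5.30587425e-04  1.55829074e+00]
```

View pics/w7.png

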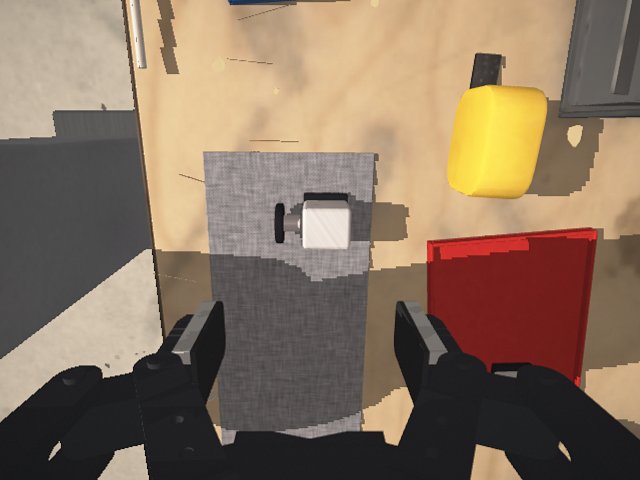

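L is at cap (280,223), top face (327,225): about (467.5, 72). Descend and squeeze.

Emit:
move_arm([
  [[0.008, 0, 0.05], 0],
  [[0.008, 0, 0.1], 0],
  [[0.008, 0, 0.15], 0],
  [[0.008, 0, 0.164], 0],
  [[0.008, 0, 0.164], 0],
])

```text
clock: 23.55
eef_pos: [466.7, 72.3, 4.8]
tool_rot: [-3.139, -0.001, 1.558]
force: [0.4, -0.3, -0.1]
width: 63.8
```

Emit:
move_arm([
  [[0, 0, 0], 0],
  [[0, 0, 0], 0],
  [[0, 0, 0], 0],
  [[0, 0, 0], 0],
], claw=0.55)

```text
clock: 24.05
eef_pos: [469.9, 72.2, 6.8]
tool_rot: [3.137, -0.0, 1.558]
force: [1.9, -0.1, 7.6]
width: 48.0
```

Emit:
move_arm([
  [[0, 0, 0], 0],
  [[0, 0, 0], 0],
  [[0, 0, 0], 0],
  [[0, 0, 0], 0],
], claw=0.515)

```text
clock: 24.55
eef_pos: [470.1, 72.6, 7.4]
tool_rot: [3.136, -0.001, 1.558]
force: [0.4, 0.5, 7.0]
width: 44.7
```

```bash
python3 - <<'E'
from h import *
widths();print(read_state()["eef_pos"],read_state()["force"])
E
```

```text
width mean 44.91 sd 0.22 clock 25.15
[470.16646504  72.59264793   7.40270686] [-0.18565597  0.14723375  7.72697505]
```

L's mean is 44.91, identical to M, so it is firm. It goes to the blue tray at y≈275.

Emit:
move_arm([
  [[0, 0, -0.05], 0],
  [[0.02, 0, -0.105], 0],
  [[0.08, 0, -0.11], 0],
  [[0.14, 0, -0.11], 0],
  [[0.2, 0, -0.11], 0],
])

```text
clock: 25.78
eef_pos: [471.3, 274.4, 117.7]
tool_rot: [3.137, -0.001, 1.558]
force: [1.4, 0.3, -1.8]
width: 44.6
```

Emit:
move_arm([
  [[0, 0, 0], 0],
  [[0, 0, 0], 0],
])

```text
clock: 26.02
eef_pos: [470.4, 274.0, 117.2]
tool_rot: [3.138, 0.001, 1.559]
force: [0.4, 0.1, -1.1]
width: 44.9
```

```bash
python3 - <<'E'
from h import *
cv2.imwrite("pics/w8.png",get_image("wrist"))
delta(471,277,8,1.567);print(read_state()["eef_pos"],read_state()["width"])
E
```

```text
delta [0.0041, -0.0003, 0.1094] turn -0.010108127364744535
[470.84092639 272.92836054 117.45097203] 44.67911810231767
```

View pics/w8.png

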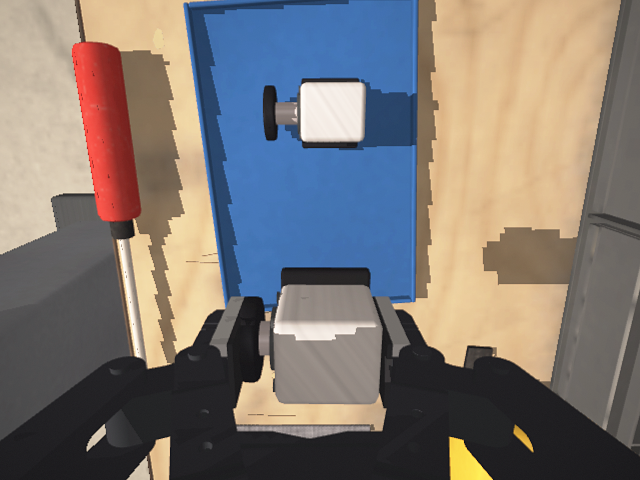

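M sits upright in the blue tray at (333,112). L is held level; the tray's near edge is at v≈300 (y≈222), and the screwdriver is clear. Lower it.

Emit:
move_arm([
  [[0.004, 0, 0.05], 0],
  [[0.004, 0, 0.1], 0],
  [[0.004, 0, 0.109], 0],
  [[0.004, 0, 0.109], 0],
])

```text
clock: 26.58
eef_pos: [471.6, 274.8, 9.3]
tool_rot: [3.138, 0.001, 1.554]
force: [0.7, -0.4, -1.4]
width: 45.1
```

Emit:
move_arm([
  [[0, 0, 0], 0],
  [[0, 0, 0], 0],
  [[0, 0, 0], 0],
], claw=0.75)

```text
clock: 26.95
eef_pos: [472.0, 274.9, 9.9]
tool_rot: [3.138, 0.001, 1.554]
force: [0.2, 0.0, -0.2]
width: 64.0
```

Emit:
move_arm([
  [[0, 0, -0.03], 0],
  [[0, 0, -0.08], 0],
  [[0, 0, -0.13], 0],
  [[0, 0, -0.19], 0],
  [[0, 0, -0.22], 0],
])

```text
clock: 27.58
eef_pos: [472.2, 275.3, 233.2]
tool_rot: [3.134, -0.001, 1.553]
force: [-0.2, 0.4, -0.1]
width: 64.0
```

Emit:
move_arm([
  [[-0.05, 0, 0], 0],
  [[-0.1, 0, 0], 0],
  [[-0.1, 0, 0], 0],
  [[-0.1, 0, 0], 0],
])

```text
clock: 28.08
eef_pos: [470.5, 176.1, 233.2]
tool_rot: [3.134, -0.002, 1.554]
force: [-1.0, 0.5, 0.6]
width: 64.5
```

```bash
python3 - <<'E'
from h import *
a=get_image("scene")[180:310,130:430];b=get_image("wrist")
cv2.imwrite("pics/f.png",np.vstack([cv2.resize(a,(600,260)),cv2.resize(b,(600,340))[:340]]))
E
```

```text
(no output)
```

No pictures are left to view, so I'll check numerically that the blue tray holds two upright buffers.

```bash
python3 - <<'E'
from h import *
m=cam("wrist");i=get_image("wrist");h=cv2.cvtColor(i,cv2.COLOR_BGR2HSV)
b=cv2.inRange(h,(100,130,40),(125,255,255)); b=cv2.morphologyEx(b,cv2.MORPH_OPEN,np.ones((3,3)))
k=max(cv2.findContours(b,0,2)[0],key=cv2.contourArea);hull=cv2.convexHull(k)
print("tray",[ray(m,*p[0],10)[:2].round().tolist() for p in cv2.approxPolyDP(hull,12,True)])
t=np.zeros_like(b);cv2.fillPoly(t,[hull],255)
w=cv2.morphologyEx(t&cv2.inRange(h,(0,0,90),(180,60,255)),cv2.MORPH_OPEN,np.ones((9,9)))
for c in cv2.findContours(w,0,2)[0]:
    x,y,ww,hh=cv2.boundingRect(c); print((x,y,ww,hh),[ray(m,u,v,41)[:2].round().tolist() for u,v in((x,y),(x+ww,y+hh))])
E
```

```text
tray [[535.0, 343.0], [541.0, 229.0], [414.0, 222.0], [407.0, 344.0]]
(286, 85, 14, 15) [[455.0, 277.0], [466.0, 266.0]]
(301, 70, 45, 42) [[467.0, 288.0], [502.0, 257.0]]
(300, 0, 43, 11) [[467.0, 335.0], [499.0, 328.0]]
```

```bash
python3 -c "
from cell import *
print(finish_job(), read_state()['clock'])"
```

```text
the job is handed in; nothing more can be done
the job is handed in; nothing more can be done
```

All three buffers are sorted, let go, and the job is handed in. It took about 28 s of the 58 s allowed.

I squeezed each buffer lengthwise in small steps to a commanded opening of about 44 mm, so no plunger went more than about 10 mm in by the measured opening. The fingers show no force reading of their own. I therefore judged stiffness by how far the opening stayed above the 44.07 mm they reach when closing on nothing:

| Buffer on the mat | Opening under load | Above free closing | Verdict | Tray |
|---|---|---|---|---|
| Right | 44.20 mm | 0.13 mm | tired | red |
| Middle | 44.91 mm | 0.84 mm | good | blue |
| Left | 44.91 mm | 0.84 mm | good | blue |

- **Seen in pictures:** the right buffer stands upright in the red tray, and the middle one upright in the blue tray.
- **Checked by measurement only:** I had used up my 12 pictures, so the left buffer was checked by a colour mask. Its top face measured about 35 x 31 mm at the right height, well inside the blue tray.
- **Not checked at the end:** I took no final look at the tape measure, pencil or screwdriver. The arm stayed clear of them, and no unexpected force showed.
- **Disagreement:** the first single readings of the left buffer were ambiguous. The averaged re-test settled it.

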